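# Grip a pill bottle in the pump clamp

### The job

Stand the brown pill bottle upright on the blue clamp's plate, against its fixed V jaw, let go of it, and then pump the clamp's two red handles (squeeze, release, squeeze again) until the black moving pad presses on the bottle; the jaw is moved with the handles only, never pushed with the fingers. Keep squeezing gently until the sprung pad is pushed in about half way, never all the way, which would crush the bottle. Finish while still holding the handles squeezed so, and leave everything else where it stands.

Things in the scene. Friction and masses are not known exactly. Their poses are not given: they have to be found in the camera images.
- pill_bottle: Loose brown bottle with a pale ridged cap, round, 44 mm across, 80 mm tall, about 0.1 kg, standing on the worktop. Origin: centre of its underside, z up.
- clamp: Blue bench clamp, fixed; aluminium plate 275 x 90 x 8 mm. Origin: on the worktop, mid plate; x runs along the push bar from handles to fixed V jaw. In its frame: V jaw behind x = 0.095, 49 mm high, 50 wide; housing x -0.137 to -0.063, 60 wide, 62 high; bar at height 35 mm, out to x = -0.205 behind. Hold the bottle with fingers closing along the clamp's y, tips above 50 mm, to clear the jaws.
- nest (a point): Point on top of the clamp's plate (8 mm above the worktop), at x = 0.085, y = 0 of the clamp: where the centre of the bottle's underside is when the bottle touches both faces of the V jaw. A bottle set down a few mm short of it (towards the pad) is pushed home by the pad.
- trigger_grip (a point): Point midway between the two red handle rolls: clamp x = -0.100, y = 0, 105 mm above the worktop. Rolls lie along the clamp's x, 42 mm long, 14 mm thick, one on either side in y; over their outsides 62 mm released, 34 mm fully squeezed. Fingers come from above, one outside each roll, closing along the clamp's y; the housing below ends at 62 mm.
- trigger (a joint): Angle of both red handles (geared together): 0 released (spring return), 0.235 fully squeezed; width over the rolls falls 12 mm per 0.1 rad. A squeeze moves the bar up to 20 mm, 0.7 mm per mm of width, after up to 7 mm lost while the ratchet catches (teeth every 7 mm; a full pump gains 14 to 21 mm); on release the bar stays. Needs 4 to 18 N per finger.
- jaw_advance (a joint): Travel of the toothed bar with the moving jaw towards the V jaw, m: 0 fully back, starts between 0.005 and 0.030, 0.09 at most. It does not go back by itself.
- pad_face (a point): Centre of the black moving pad's face, 35 mm above the worktop; lies at clamp x = jaw_advance minus pad_squeeze. It meets a seated bottle at about clamp x = 0.063.
- pad_squeeze (a joint): How far the sprung pad is pushed in towards the jaw plate behind it, m: 0 free, 0.016 all the way in; spring 600 N/m (5 N at half way, 0.008). A yellow plunger shows in the gap behind the pad: 16 mm wide when free, 8 mm at half way.
- pad: Black rubber pad, 10 x 36 x 34 mm, 17 to 51 mm above the worktop, carried by the jaw. Same axes as the clamp.
- jaw: Toothed steel bar with the blue jaw plate (36 mm wide, 17 to 51 mm above the worktop) 26 mm behind the free pad's face. Same axes as the clamp; origin at the clamp's origin when jaw_advance is 0.
- handle_a: The red-rolled handle on the clamp's +y side. Origin: its hinge in the housing, 46 mm above the worktop.
- handle_b: The red-rolled handle on the clamp's -y side. Origin: its hinge in the housing, 46 mm above the worktop.
- spice_jar: Bystander, leave it alone: spice jar with red cap, 47 mm across, 97 mm tall; it and the pill bottle swap places in some starts. Origin: centre of its underside.
- masking_tape: Bystander, leave it alone: roll of masking tape, 104 mm across, 25 mm high. Origin: centre of its underside.
- spread_tub: Bystander, leave it alone: tub with green lid, 96 x 137 x 53 mm. Origin: centre of its underside.
- water_bottle: Bystander, leave it alone: clear bottle with yellow cap, 65 mm across, 207 mm tall. Origin: centre of its underside.
- tin_c: Bystander, leave it alone: flat food tin, 86 mm across, 40 mm high. Origin: centre of its underside.
Mind the look-alikes: they are no part of the job. What is shaped like the pill_bottle but green is not meant.

How it is judged (in metres and radians):
On the way, in this order (a step that is already met when the one before it is completed fails the run):
1. the pill bottle stands upright on the clamp's plate at the V jaw, let go (horizontal distance between pill_bottle and nest below 0.012 m and height (world z) of pill_bottle below 0.016 m and angle between pill_bottle's own z axis and vertical below 0.12 rad and contact force between the fingers and pill_bottle below 0.3 N), for 0.2 s.
2. the handles, squeezed by the fingers, have brought the pad against the bottle (contact force between pad and pill_bottle above 0.8 N and contact force between the fingers and pill_bottle below 0.3 N and value of joint trigger above 0.03 rad), for 0.2 s.
At the end, for the whole second after the job is handed in: The bottle stands upright (within 0.12 rad) on the clamp's plate within 12 mm of the nest point, not touched by the fingers; the pad presses on it with 1.5 to 9.5 N, pushed in 3.5 to 13.5 mm; the fingers still hold the handles squeezed (over 0.02 rad, over 1 N on a handle) (all of step 1 and value of joint pad_squeeze between 0.0035 and 0.0135 m and contact force between pad and pill_bottle between 1.5 and 9.5 N and value of joint trigger above 0.02 rad and (contact force between the fingers and handle_a above 1 N or contact force between the fingers and handle_b above 1 N) and linear speed of pill_bottle below 0.02 m/s); the arm keeps its last pose, push and grip.
It fails at once if the pad was pressed all the way in (crushing) (value of joint pad_squeeze above 0.0155 m).
It fails at once if the jaw or its pad was pushed with the fingers (contact force between the fingers and jaw above 3 N or contact force between the fingers and pad above 3 N).
It fails at once if a bystander was moved by over 30 mm (distance of any of spice_jar, masking_tape, spread_tub, water_bottle, tin_c from where it was at the start of the episode above 0.03 m).
It also fails if it takes over 72 s, if anything falls off the work surface, if the arm or the gripper's body presses on something with over 40 N, if the wrist force passes 120 N, or if a joint passes its speed limit or range.

### The arm

A 6-joint arm with a two-finger parallel gripper is mounted at the origin on a cart in front of the work surface, level with it; the furniture and walls round the work are solid. World frame = base frame: x ahead of the robot, y to its left, z up, the work surface at z = 0. Lengths are in mm, angles in rad, forces in N, time in s.
With the tool pointing down it reaches from about 400 to 925 mm from the base axis. Payload 12.5 kg.
Tool frame: the origin (TCP) lies midway between the tips of the shut fingers; the grasp point (between the pads) lies 19 mm behind it (env.pinch_z is the z of the grasp point in the tool frame, in mm); z points along the fingers, y is the line along which they close (so a half turn about z gives the same grasp; the last joint's range is limited). The gripper opens to 95 mm and grips with 3 to 60 N. Pads are 20 mm wide; open, the fingers measure 119 mm over their backs; the gripper's body (75 mm by 180 mm) begins 59 mm behind the grasp point.
Start: joints at [1.095, 0.491, 1.559, -0, 1.092, -0.106], TCP at [225.878, 582.774, 214.661] pointing down, gripper open.
Joint ranges: [-3.1, 3.1], [-0.84, 2.19], [0.05, 2.79], [-1.13, 4.28], [0.06, 2.93], [-2.69, 2.69]. Speed limits (rad/s): [2.22, 2.22, 2.79, 3.14, 3.14, 3.14].

### API

Orientations are given as [roll, pitch, yaw] about the fixed x, y, z axes, in that order (R = Rz(yaw) Ry(pitch) Rx(roll)).
In Python, from cell import env, eyes gives the robot as it stands.
- The arm moves only by the shell command python3 -m inch 'ROWS'. ROWS is JSON, a list of rows, each a list of 3 entries, a list of its own where there are three numbers: the shift along the tool's x, y, z in units of 60 mm (1.0 is 60 mm), then the turn about the tool's z in units of 5 degrees (1.0 is 5 degrees), then the closure, from -1 (fully open) to 1 (shut). In form: [[[tx, ty, tz], turn, claw], ...]. A call has exactly 10 rows; each row shifts and turns the commanded pose from where the row before left it, along the tool's axes as they then stand; what a row does not reach is not made up. A row lasts 1/8 s, in which the tool goes at most 62.5 mm and 10.7 degrees, less where a joint would pass 70% of its speed; a pose out of reach is approached as far as the arm can. A call is refused whole if a number of a shift passes 1 or a number of a turn 1, either way. A call with a gripper value outside its range is refused whole. The fingers move at their own pace and stop on an object; the grip force is fixed at half the most. Time passes only in rows, so rows that do not move let the fingers close, or fill a call up. It gives the time, the measured TCP pose, the force, the opening and the grip force at its end, in the units of the state.
- env.state(): the state, without advancing time (a new reading comes with each control period).
- eyes.read_camera(name): name is "side" or "top" or "wrist"; returns a dict with "pixels" (480x640x3 uint8, red, green, blue), "fx", "fy", "cx", "cy" (pixels), "extrinsics" (4x4, takes a point from world to camera coordinates). Camera axes: x right, y down, z forward; pixel columns grow to the right and rows downward; lengths in mm; the calibration is good to about 2 mm. A picture is of the moment at which its call begins. There is no depth.
- env.job_done(): hands the job in; it is judged then, once.
Trained networks look in a picture, given as the dict that the camera call returned (one of the last four; its "shot" number tells which), for a name from the list of things; names that differ only in an ending like _2 or _b are one class to them, and where a whole thing is asked for, a point or a joint stands for the part that bears it (a point fixed in the world has none). Each returns a list of dicts, best first, with "score" (0 to 1); they miss things now and then, are a little off and sometimes report something else, mostly with a low value. They report only what shows in the picture. A call takes as long as a camera call. They do not tell look-alikes from the thing itself.
- eyes.boxes_of(name, picture): "centre" ([row, column] in pixels, amid what is visible of it).
- eyes.cut_out(name, picture): "mask" (480x640 bool, what is visible of it) and "centre" ([row, column] in pixels, amid what is visible of it).
- eyes.spot_point(name, picture): "centre" ([row, column] in pixels: a listed point, or the origin of a listed thing).
The state is a dict: "t": time; "joints": joint angles; "qvel": joint speeds; "tau": joint torques, N m; "eef_pos": TCP position; "tcp_rot": TCP orientation; "ft_force": force on the tool from outside, world axes, zero at the start; "moment": the same for the moment, N m; "opening": opening from 0.0 (shut) to 1.0 (fully open); "grip_force": force on a finger pad.
Only numpy, scipy, OpenCV 4.12 (cv2) and the standard library are available. Lean on these libraries where they do the work, as an engineer would, in place of code of your own. Each camera call takes 0.05 s, during which the arm holds its last target. There are 200 camera calls.

## Working session

There is one attempt and no reset: what is moved stays moved. The work goes in short steps, Python scripts to look and compute and a shell command to move; the robot and the scene stay as the last step left them, time stands still between calls to the robot, and variables do not carry over. Pictures are saved under pics/ and viewed, at most 10 in all, crops included, and the job is handed in when it is done.

```bash
ls; mkdir -p pics; cat > h.py <<'E'
import numpy as np, cv2
from cell import env, eyes
def shot(name, fn=None):
    p=eyes.read_camera(name)
    if fn: cv2.imwrite('pics/'+fn, cv2.cvtColor(np.asarray(p['pixels']),cv2.COLOR_RGB2BGR))
    return p
def proj(p,X):
    T=np.array(p['extrinsics']); c=T[:3,:3]@np.array(X,float)+T[:3,3]
    return np.array([p['cy']+p['fy']*c[1]/c[2], p['cx']+p['fx']*c[0]/c[2]])
def ray(p,rc):
    T=np.array(p['extrinsics']); R=T[:3,:3]; o=-R.T@T[:3,3]
    d=R.T@np.array([(rc[1]-p['cx'])/p['fx'],(rc[0]-p['cy'])/p['fy'],1]); return o,d
def atz(p,rc,z):
    o,d=ray(p,rc); return o+d*(z-o[2])/d[2]
E
python3 - <<'E'
from h import *
print(env.state()['t'],env.state()['tcp_rot'],env.pinch_z)
ps={n:shot(n,n+'1.png') for n in('top','side')}
for n,p in ps.items():
    print(n,ray(p,(240,320))[0].round())
    for nm,z in(('pill_bottle',0),('clamp',0),('nest',8),('trigger_grip',105),('pad_face',35),('handle_a',46),('spice_jar',0)):
        for r in eyes.spot_point(nm,p)[:3]: print(nm,round(r['score'],2),np.round(r['centre']),atz(p,r['centre'],z).round(1))
a=cv2.imread('pics/top1.png');b=cv2.imread('pics/side1.png')
E
```

```text
pics
0.0 [-3.14045998e+00 -6.08847333e-05  2.77180705e+00] -18.8
top [ 496.  185. 1107.]
pill_bottle 0.97 [338. 269.] [433.2 302.6   0. ]
pill_bottle 0.96 [326. 307.] [461.9 219.    0. ]
pill_bottle 0.72 [298. 280.] [520.7 281.3   0. ]
clamp 0.58 [289. 417.] [550.7 -28.1   0. ]
nest 0.86 [313. 382.] [494.1  51.8   8. ]
trigger_grip 0.79 [266. 467.] [ 594.5 -109.5  105. ]
trigger_grip 0.22 [270. 462.] [ 587.4 -100.1  105. ]
handle_a 0.66 [270. 464.] [ 592.7 -121.9   46. ]
handle_a 0.5 [263. 456.] [ 606.3 -103.5   46. ]
spice_jar 0.92 [340. 440.] [437.4 -77.7   0. ]
spice_jar 0.57 [291. 417.] [546.3 -27.4   0. ]
side [ 415. -894.  657.]
pill_bottle 0.81 [253. 238.] [440.2 300.9   0. ]
pill_bottle 0.68 [255. 266.] [515.6 278.2   0. ]
pill_bottle 0.63 [263. 250.] [468.5 241.4   0. ]
clamp 0.56 [320. 293.] [545.6 -21.9   0. ]
nest 0.76 [303. 269.] [498.9  39.6   8. ]
trigger_grip 0.76 [300. 328.] [ 602.9 -107.4  105. ]
pad_face 0.62 [303. 296.] [553.9 -10.3  35. ]
pad_face 0.27 [342. 246.] [ 435.6 -126.3   35. ]
handle_a 0.77 [321. 330.] [610.8 -99.9  46. ]
handle_a 0.66 [330. 325.] [ 593.9 -124.6   46. ]
spice_jar 0.89 [340. 246.] [437.4 -75.8   0. ]
```

View pics/top1.png

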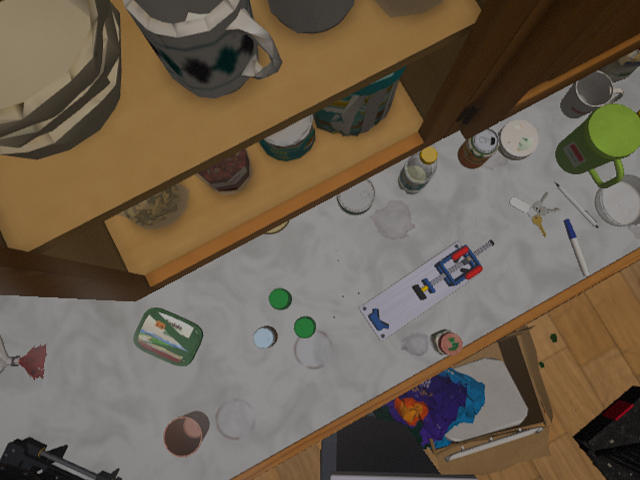

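```bash
python3 - <<'E'
import cv2,numpy as np
a=cv2.imread('pics/top1.png')[230:400,220:520];b=cv2.imread('pics/side1.png')[190:400,200:400]
cv2.imwrite('pics/crop1.png',np.hstack([cv2.resize(a,(450,255),interpolation=2),np.zeros((255,1,3),np.uint8)]) if 0 else cv2.resize(b,(572,600),interpolation=2))
E
```

```text
(no output)
```

View pics/crop1.png

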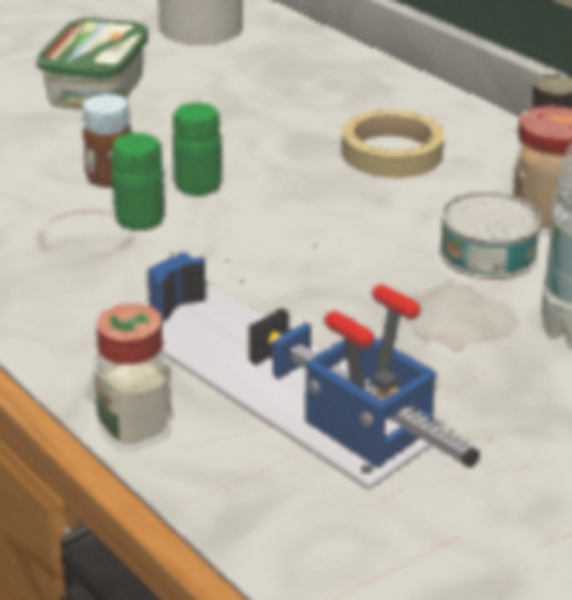

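The pill bottle candidates in the top image (row, col) are (337,263) with a pale cap and brown body, and (327,304) and (299,280), which are both all green. The first fits the description, and the side crop confirms it: brown body and pale cap at crop (107,140). The clamp's V jaw is at top (318,377), its red rolls at (265,462), and the spice jar is at (342,448).

```bash
cat > m.py <<'E'
from h import *
from scipy.optimize import least_squares
def tri(obs):
    A=np.zeros((3,3));b=np.zeros(3)
    for p,rc in obs:
        o,d=ray(p,rc);d=d/np.linalg.norm(d);M=np.eye(3)-np.outer(d,d);A+=M;b+=M@o
    return np.linalg.solve(A,b)
def hsv(p): return cv2.cvtColor(np.asarray(p['pixels']),cv2.COLOR_RGB2HSV).astype(int)
E
python3 - <<'E'
from m import *
t=shot('top');s=shot('side')
C=(('nest',.085,8),('trigger_grip',-.1,105),('clamp',0,0))
obs=[]
for n,x,z in C:
    pr=[]
    for p in(t,s):
        r=eyes.spot_point(n,p)
        if r: obs.append((p,x*1000,z,r[0]['centre']));pr.append((p,r[0]['centre']))
    if len(pr)==2: print(n,tri(pr).round(1))
def W(q,x,y,z): c,s_=np.cos(q[2]),np.sin(q[2]); return [q[0]+c*x-s_*y,q[1]+s_*x+c*y,z]
f=lambda q:np.concatenate([(proj(p,W(q,x,0,z))-rc) for p,x,z,rc in obs])
r=least_squares(f,[550,-25,2.12],loss='soft_l1',x_scale=[10,10,.1]);print(r.x,f(r.x).round(1))
# red rolls
for p,(r0,r1,c0,c1) in((t,(240,285,445,490)),(s,(285,315,310,350))):
    H=hsv(p)[r0:r1,c0:c1];m=((H[...,0]<8)|(H[...,0]>172))&(H[...,1]>150)&(H[...,2]>90)
    n,l,st,ce=cv2.connectedComponentsWithStats(m.astype(np.uint8))
    print('rolls',[(st[i,4],(ce[i][::-1]+[r0,c0]).round(1)) for i in range(1,n) if st[i,4]>8], proj(p,W(r.x,-100,24,105)).round(1),proj(p,W(r.x,-100,-24,105)).round(1))
# bottles via masks
for p in(t,s):
    for o in eyes.cut_out('pill_bottle',p)[:4]:
        rr,cc=np.nonzero(o['mask']);mm=np.asarray(p['pixels'])[o['mask']].mean(0)
        print(o['score'],mm.round(),rr.min(),rr.max(),cc.min(),cc.max(), atz(p,((rr.min()+rr.max())/2,(cc.min()+cc.max())/2),40).round(1))
H=hsv(t)
for c in((337,263),(327,304),(299,280)):
    w=H[c[0]-14:c[0]+14,c[1]-14:c[1]+14]; m=((w[...,0]>85)&(w[...,0]<125)&(w[...,1]>25)) if c[1]==263 else ((w[...,0]>45)&(w[...,0]<80)&(w[...,1]>120))
    rr,cc=np.nonzero(m);print('cap',len(rr),rr.min(),rr.max(),cc.min(),cc.max(),atz(t,(rr.mean()+c[0]-14,cc.mean()+c[1]-14),80).round(1))
a=np.asarray(t['pixels'])[...,::-1].copy();b=np.asarray(s['pixels'])[...,::-1].copy()
K=4;o=[]
for p,im,(r0,r1,c0,c1) in((t,a,(230,345,355,500)),(s,b,(265,380,245,375))):
    im=cv2.resize(im[r0:r1,c0:c1],None,fx=K,fy=K,interpolation=2)
    P=lambda x,y,z:tuple(int(v) for v in ((proj(p,W(r.x,x,y,z))-[r0,c0])*K+K/2)[::-1])
    for L in([(-137.5,-45,8),(137.5,-45,8),(137.5,45,8),(-137.5,45,8)],[(-137,-30,62),(-63,-30,62),(-63,30,62),(-137,30,62)]):
        cv2.polylines(im,[np.array([P(*v) for v in L])],True,(0,255,0),1)
    cv2.circle(im,P(85,0,8),3,(0,0,255),1); o.append(im)
cv2.imwrite('pics/ov_t.png',o[0]);cv2.imwrite('pics/ov_s.png',o[1])
E
```

```text
nest [502.2  38.9  10.4]
trigger_grip [ 601.6 -104.6  108. ]
clamp [548.4 -29.6  -2. ]
[547.84458808 -28.22461859   2.17243584] [-0.3 -1.3  0.3 -2.5 -3.   2.8  3.1  0.1  0.2 -0.5 -1.1 -0.3]
rolls [(np.int32(108), array([252.9, 459.8])), (np.int32(100), array([271.9, 473.5]))] [271.4 473.8] [251.9 460.4]
rolls [(np.int32(75), array([294.9, 338.1])), (np.int32(83), array([304.8, 321.9]))] [305.5 321. ] [296.  337.7]
0.6 [45. 98. 55.] 287 309 269 291 [520.9 278.6  40. ]
0.59 [122. 132. 141.] 326 347 254 276 [437.8 307.5  40. ]
0.59 [ 40. 101.  52.] 316 336 295 314 [462.3 223.3  40. ]
0.93 [ 67. 119.  73.] 237 270 239 257 [464.1 222.7  40. ]
0.82 [ 70. 121.  76.] 226 258 260 277 [522.8 278.5  40. ]
0.69 [143. 137. 129.] 223 255 229 245 [440.2 308.4  40. ]
0.59 [138. 135. 144.] 279 359 252 365 [569.3 -77.2  40. ]
cap 325 5 24 5 24 [437.9 306.2  80. ]
cap 325 4 24 5 24 [461.2 222.2  80. ]
cap 309 4 23 3 23 [519.  277.7  80. ]
```

View pics/ov_t.png

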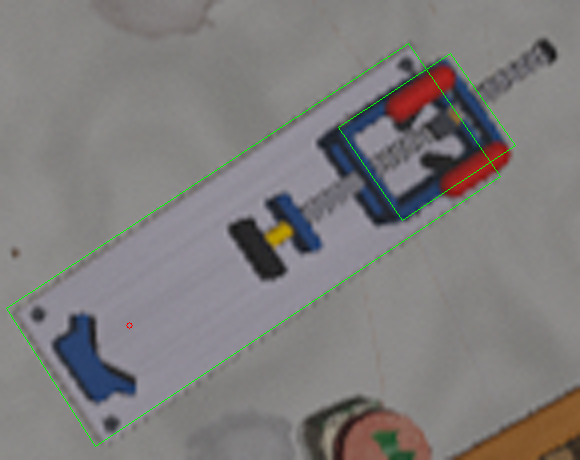

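```bash
cat > go.py <<'E'
import sys;from cell import env
import numpy as np;from scipy.spatial.transform import Rotation as R
t=np.array([float(v) for v in sys.argv[1:4]]);s=env.state()
r=R.from_euler('xyz',s['tcp_rot']).as_matrix();d=r.T@(t-s['eef_pos'])
print('t',round(s['t'],2),np.round(s['eef_pos'],1),'units',np.round(d/60,3),'turn',((np.degrees(s['tcp_rot'][2])-124.47)/5).round(2),'f',np.round(s['ft_force'],1),'op',round(s['opening'],3))
E
python3 -m inch '[[[0,0,0],1,-1],[[0,0,0],1,-1],[[0,0,0],1,-1],[[0,0,0],1,-1],[[0,0,0],1,-1],[[0,0,0],1,-1],[[0,0,0],0.87,-1],[[0,0,0],0,-1],[[0,0,0],0,-1],[[0,0,0],0,-1]]'; python3 go.py 438.5 307 160
```

```text
t: 2.55
eef_pos: [225.9, 582.8, 214.6]
tcp_rot: [3.142, -0.0, 2.173]
ft_force: [0.0, -0.1, 0.0]
opening: 0.998
grip_force: 0.0
t 2.55 [225.9 582.8 214.6] units [-5.795  0.315  0.91 ] turn 0.01 f [ 0.  -0.1  0. ] op 0.998
```

```bash
python3 -m inch '[[[-0.4,0.03,0.05],0,-1],[[-0.7,0.04,0.1],0,-1],[[-0.75,0.04,0.1],0,-1],[[-0.75,0.04,0.1],0,-1],[[-0.75,0.04,0.1],0,-1],[[-0.75,0.04,0.1],0,-1],[[-0.75,0.04,0.1],0,-1],[[-0.6,0.03,0.1],0,-1],[[-0.35,0.015,0.16],0,-1],[[0,0,0],0,-1]]'; python3 go.py 438.5 307 160; python3 - <<'E'
from m import *
p=shot('wrist','w1.png')
for o in eyes.cut_out('pill_bottle',p):
    rr,cc=np.nonzero(o['mask']);print(round(o['score'],2),rr.min(),rr.max(),cc.min(),cc.max(),np.asarray(p['pixels'])[o['mask']].mean(0).round())
for X in((438.5,307,80),(438.5,307,0),(462,222,80),(520,278,80)):print(proj(p,X).round())
E
```

```text
t: 3.8
eef_pos: [438.9, 304.5, 159.5]
tcp_rot: [-3.14, -0.0, 2.17]
ft_force: [-0.5, -0.7, 0.6]
opening: 1.004
grip_force: 0.0
t 3.8 [438.9 304.5 159.5] units [ 0.038  0.018 -0.008] turn -0.03 f [-0.5 -0.7  0.6] op 1.004
0.75 285 364 263 315 [ 23. 104.  44.]
0.73 203 270 293 348 [171. 186. 190.]
0.63 272 350 349 404 [19. 83. 35.]
[247. 319.]
[225. 319.]
[345. 284.]
[330. 382.]
```

View pics/w1.png

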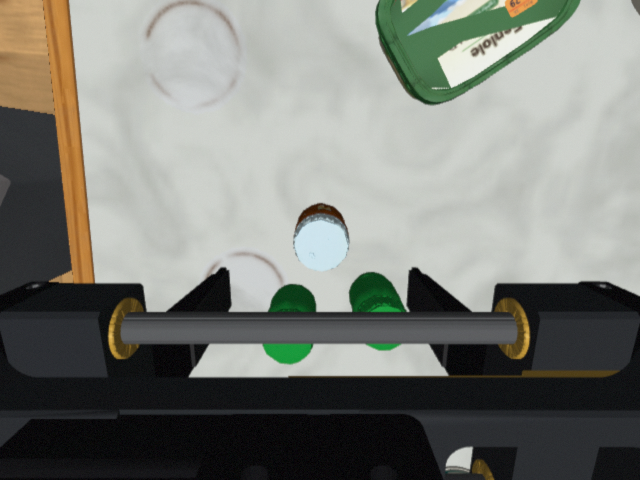

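The wrist view shows the pale cap with the brown body at (243,321), about 3 px from where I predicted it. The two green ones sit below it, at (335,288) and (315,380). Next I descend and grip.

```bash
python3 -m inch '[[[0.02,0.01,0.3],0,-1],[[0.02,0.01,0.4],0,-1],[[0.02,0.01,0.4],0,-1],[[0,0,0.4],0,-1],[[0,0,0.25],0,-1],[[0,0,0.1],0,-1],[[0,0,0],0,-1],[[0,0,0],0,1],[[0,0,0],0,1],[[0,0,0],0,1]]'; python3 -m inch '[[[0,0,0],0,1],[[0,0,0],0,1],[[0,0,0],0,1],[[0,0,0],0,1],[[0,0,-0.1],0,1],[[0,0,-0.25],0,1],[[0,0,-0.4],0,1],[[0,0,-0.5],0,1],[[0,0,-0.5],0,1],[[0,0,-0.25],0,1]]'; python3 go.py 499.8 41.9 160;
```

```text
t: 5.15
eef_pos: [438.0, 310.6, 49.4]
tcp_rot: [3.141, 0.0, 2.172]
ft_force: [0.6, 0.9, 0.6]
opening: 0.739
grip_force: 0.0
t: 6.4
eef_pos: [438.1, 310.7, 171.3]
tcp_rot: [3.139, 0.0, 2.172]
ft_force: [-0.3, 0.6, -1.6]
opening: 0.451
grip_force: 30.0
t 6.4 [438.1 310.7 171.3] units [-4.276 -1.689  0.185] turn -0.0 f [-0.3  0.6 -1.6] op 0.451
```

```bash
python3 -m inch '[[[-0.25,-0.1,0],0,1],[[-0.5,-0.2,0],0,1],[[-0.6,-0.24,0],0,1],[[-0.6,-0.24,0],0,1],[[-0.6,-0.24,0],0,1],[[-0.6,-0.24,0],0,1],[[-0.5,-0.2,0],0,1],[[-0.4,-0.15,0.1],0,1],[[-0.23,-0.08,0.1],0,1],[[0,0,0],0,1]]'; python3 -m inch '[[[0,0,0.2],0,1],[[0,0,0.3],0,1],[[0,0,0.3],0,1],[[0,0,0.2],0,1],[[0,0,0.1],0,1],[[0,0,0.1],0,1],[[0,0,0],0,1],[[0,0,0],0,1],[[0,0,0],0,1],[[0,0,0],0,1]]'; python3 go.py 499.8 41.9 57.4
python3 - <<'E'
from m import *
from scipy.optimize import least_squares
s=shot('side','s2.png');t=shot('top');w=shot('wrist','w2.png')
im=[]
e=env.state()['eef_pos']
q=(547.84,-28.22,2.1724)
def W(x,y,z): c,s_=np.cos(q[2]),np.sin(q[2]); return [q[0]+c*x-s_*y,q[1]+s_*x+c*y,z]
for p,k in((s,2),(t,2),(w,1)):
    for o in eyes.cut_out('pill_bottle',p)[:1+(k==2)*2]:
        rr,cc=np.nonzero(o['mask']);print(round(o['score'],2),rr.min(),rr.max(),cc.min(),cc.max(),np.asarray(p['pixels'])[o['mask']].mean(0).round())
    print('nest px',proj(p,W(85,0,8)),'expect bottle base/top',proj(p,[e[0],e[1],e[2]-49.4]),proj(p,[e[0],e[1],e[2]+30.6]))
a=np.asarray(w['pixels'])[...,::-1].copy()
for X in([(95,-25,49),(95,25,49)],[(137.5,-45,8),(137.5,45,8)],[(-63,-30,62),(-63,30,62)]):
    P=[tuple(int(v) for v in proj(w,W(*x))[::-1]) for x in X]; cv2.line(a,P[0],P[1],(0,255,0),1)
b=np.asarray(s['pixels'])[230:350,200:360][...,::-1]
cv2.imwrite('pics/c2.png',np.vstack([cv2.resize(a[40:480],(400,275)),cv2.resize(b,(400,300),interpolation=2)]))
E
```

```text
t: 7.65
eef_pos: [499.1, 40.6, 156.0]
tcp_rot: [-3.14, -0.001, 2.171]
ft_force: [-0.5, -0.5, -1.3]
opening: 0.453
grip_force: 30.0
t: 8.9
eef_pos: [499.6, 41.4, 85.2]
tcp_rot: [3.141, 0.0, 2.172]
ft_force: [-0.7, -1.3, -1.0]
opening: 0.452
grip_force: 30.0
t 8.9 [499.6  41.4  85.2] units [0.005 0.007 0.464] turn -0.0 f [-0.7 -1.3 -1. ] op 0.452
0.81 259 296 260 280 [137. 125. 117.]
0.67 238 257 264 273 [ 61. 105.  68.]
0.56 254 269 239 254 [ 64. 107.  68.]
nest px [302.30951327 269.4785795 ] expect bottle base/top [292.32398509 269.15958964] [261.81574171 268.34595682]
0.96 288 308 269 291 [ 45. 107.  56.]
0.87 316 337 294 315 [ 47. 108.  58.]
nest px [310.7644366  386.78136391] expect bottle base/top [310.84657171 388.64039677] [310.86080491 393.96917628]
0.75 0 32 397 473 [25. 74. 37.]
nest px [249.95589917 317.82862012] expect bottle base/top [261.46853022 317.17480122] [315.94395246 316.42221719]
```

View pics/c2.png

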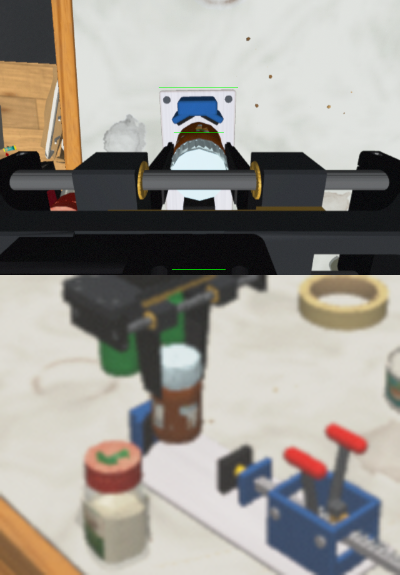

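The bottle hangs upright in the fingers over the plate, just in front of the V jaw. The drawn jaw front line sits off the picture, so I'll measure the jaw tips numerically.

```bash
python3 - <<'E'
from m import *
q=(547.84,-28.22,2.1724)
def inv(X): d=np.array(X[:2])-q[:2]; c,s=np.cos(q[2]),np.sin(q[2]); return np.round([d@[c,s],d@[-s,c]],1)
def corners(p,box):
    r0,r1,c0,c1=box;H=hsv(p)[r0:r1,c0:c1]
    m=((H[...,0]>100)&(H[...,0]<125)&(H[...,1]>130)&(H[...,2]>40)).astype(np.uint8)
    cn=max(cv2.findContours(m,0,1)[0],key=cv2.contourArea)
    pts=cn[:,0,::-1]+[r0,c0]
    A=np.array([inv(atz(p,x,49)) for x in pts]); return A,cv2.contourArea(cn)
w=shot('wrist');t=shot('top');a=np.asarray(w['pixels'])[170:270,230:410][...,::-1]
for p,b in((t,(295,340,355,400)),(w,(170,270,230,410))):
    A,ar=corners(p,b);print(ar,'xmin/max',A[:,0].min(),A[:,0].max(),'y',A[:,1].min(),A[:,1].max(),'front at y<-15',A[A[:,1]<-15].min(0)[0],'y>15',A[A[:,1]>15].min(0)[0])
# plate bright corners: holes
cv2.imwrite('pics/w3.png',cv2.resize(a,(720,400),interpolation=2))
E
```

```text
Traceback (most recent call last):
ValueError: zero-size array to reduction operation minimum which has no identity
```

```bash
python3 - <<'E'
from m import *
q=(547.84,-28.22,2.1724)
def inv(X): d=np.array(X[:2])-q[:2]; c,s=np.cos(q[2]),np.sin(q[2]); return np.round([d@[c,s],d@[-s,c]],1)
t=dict(shot('top'));w=shot('wrist');t['pixels']=cv2.imread('pics/top1.png')[...,::-1].copy()
for p,(r0,r1,c0,c1) in((t,(300,340,355,395)),(w,(170,270,230,410))):
    H=hsv(p)[r0:r1,c0:c1]
    m=((H[...,0]>100)&(H[...,0]<125)&(H[...,1]>130)&(H[...,2]>40)).astype(np.uint8)
    cn=max(cv2.findContours(m,0,1)[0],key=cv2.contourArea)
    for v in cv2.approxPolyDP(cn,2,True)[:,0,::-1]+[r0,c0]: print(v,inv(atz(p,v,49)))
    print()
a=np.asarray(w['pixels'])[170:270,230:410][...,::-1]
cv2.imwrite('pics/w3.png',cv2.resize(a,(720,400),interpolation=2))
E
```

```text
[309 374] [110.5 -21. ]
[312 375] [112.2 -14.5]
[317 370] [127.1 -11.5]
[329 378] [126.8  18.9]
[327 388] [106.5  27.1]
[319 378] [115.1   1.3]

[229 356] [110.1 -23.7]
[215 346] [118.9 -17.4]
[203 346] [126.3 -17.2]
[195 340] [131.1 -13.5]
[196 292] [130.5  15.5]
[204 285] [125.7  19.9]
[217 285] [117.7  20.1]
[233 276] [107.6  25.9]
[237 280] [105.   23.5]
[236 285] [105.7  20.4]
[225 303] [112.7   9.1]
[224 311] [113.3   4.1]
[225 329] [112.6  -7. ]
[236 352] [105.7 -21.4]
```

View pics/w3.png

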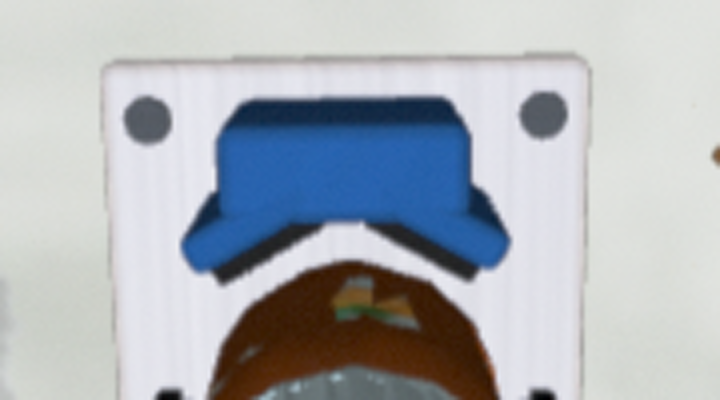

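```bash
python3 - <<'E'
from m import *
q=(547.84,-28.22,2.1724)
def inv(X): d=np.array(X[:2])-q[:2]; c,s=np.cos(q[2]),np.sin(q[2]); return np.round([d@[c,s],d@[-s,c]],1)
w=shot('wrist')
f=lambda u,v,z:inv(atz(w,(170+v/4,230+u/4),z))
print('plate corners',f(103,65,8),f(588,58,8),'black tips',f(222,280,49),f(474,278,49),'black inner',f(318,226,49),f(370,226,49))
print('bottle far edge (bottom)',f(348,262,36),'sides',f(208,400,45),f(498,400,45),'plate side lower',f(120,395,8),f(580,395,8),'bottle tcp', inv(env.state()['eef_pos']))
E
```

```text
plate corners [132.8  44.7] [134.  -42.6] black tips [103.1  20.1] [103.4 -19.2] black inner [111.7   5.1] [111.7  -3. ]
bottle far edge (bottom) [102.9   0.5] sides [82.  23.3] [ 81.9 -23.9] plate side lower [70.2 44.3] [ 70.1 -43.7] bottle tcp [84.7  0.4]
```

```bash
python3 -m inch '[[[0.02,0,0.1],0,1],[[0,0,0.1],0,1],[[0,0,0.1],0,1],[[0,0,0.07],0,1],[[0,0,0.04],0,1],[[0,0,0.03],0,1],[[0,0,0.01],0,1],[[0,0,0.01],0,1],[[0,0,0],0,1],[[0,0,0],0,1]]'; python3 go.py 499.8 41.9 57.4
```

```text
t: 10.7
eef_pos: [498.9, 42.4, 57.5]
tcp_rot: [3.141, -0.0, 2.172]
ft_force: [0.4, 0.1, -0.5]
opening: 0.456
grip_force: 30.0
t 10.7 [498.9  42.4  57.5] units [-0.016  0.008  0.001] turn -0.0 f [ 0.4  0.1 -0.5] op 0.456
```

```bash
python3 -m inch '[[[0,0,0.01],0,1],[[0.01,0,0],0,1],[[0.01,0,0],0,1],[[0.01,0,0],0,1],[[0.01,0,0],0,1],[[0,0,0],0,1],[[0,0,0],0,1],[[0,0,0],0,1],[[0,0,0],0,1],[[0,0,0],0,1]]'; python3 go.py 499.8 41.9 57.4; python3 - <<'E'
from h import *
w=shot('wrist');a=np.asarray(w['pixels'])[170:290,230:410][...,::-1]
s=shot('side');b=np.asarray(s['pixels'])[250:320,230:310][...,::-1]
cv2.imwrite('pics/w4.png',np.hstack([cv2.resize(a,(450,300),interpolation=2),cv2.resize(b,(343,300),interpolation=2)]))
E
```

```text
t: 11.95
eef_pos: [497.8, 44.4, 57.0]
tcp_rot: [3.141, 0.0, 2.172]
ft_force: [1.2, -1.3, 5.4]
opening: 0.454
grip_force: 30.0
t 11.95 [497.8  44.4  57. ] units [-0.053  0.004 -0.007] turn -0.0 f [ 1.2 -1.3  5.4] op 0.454
```

View pics/w4.png

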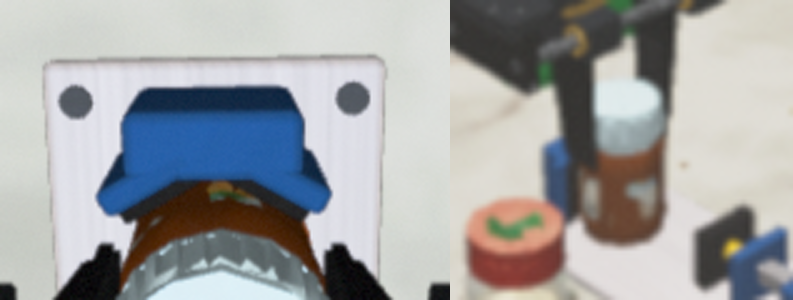

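The bottle stands on the plate with its front touching or nearly touching the V. Now I release it and lift.

```bash
python3 -m inch '[[[0,0,0],0,0.1],[[0,0,0],0,-0.2],[[0,0,0],0,-0.5],[[0,0,0],0,-0.8],[[0,0,0],0,-1],[[0,0,0],0,-1],[[0,0,-0.1],0,-1],[[0,0,-0.3],0,-1],[[0,0,-0.5],0,-1],[[0,0,-0.5],0,-1]]'; python3 -m inch '[[[0,0,-0.4],0,-1],[[0,0,-0.2],0,-1],[[-0.2,0,0],0,-1],[[-0.5,0,0],0,-1],[[-0.6,0,0],0,-1],[[-0.6,0,0],0,-1],[[-0.6,0,0],0,-1],[[-0.4,0,0],0,-1],[[-0.2,0,0],0,-1],[[0,0,0],0,-1]]'; python3 go.py 604.4 -110.7 88; python3 - <<'E'
from m import *
q=(547.84,-28.22,2.1724)
def W(x,y,z): c,s_=np.cos(q[2]),np.sin(q[2]); return [q[0]+c*x-s_*y,q[1]+s_*x+c*y,z]
def inv(X): d=np.array(X[:2])-q[:2]; c,s=np.cos(q[2]),np.sin(q[2]); return np.round([d@[c,s],d@[-s,c]],1)
w=shot('wrist');s=shot('side')
H=hsv(w);m=((H[...,0]<8)|(H[...,0]>172))&(H[...,1]>150)&(H[...,2]>90)
n,l,st,ce=cv2.connectedComponentsWithStats(m.astype(np.uint8))
print([(st[i].tolist(),inv(atz(w,ce[i][::-1],105))) for i in range(1,n) if st[i,4]>100])
for z,b in((8,(290,304)),): 
  o=[r for r in eyes.cut_out('pill_bottle',s)]
  for r in o: rr,cc=np.nonzero(r['mask']);print(round(r['score'],2),rr.min(),rr.max(),cc.min(),cc.max())
print('nested expect',proj(s,W(85,0,8)),proj(s,W(85,0,88)), 'w grip',proj(w,W(-100,0,105)))
a=np.asarray(w['pixels'])[...,::-1];b=np.asarray(s['pixels'])[230:350,210:370][...,::-1]
cv2.imwrite('pics/w5.png',np.hstack([cv2.resize(a,(400,300)),cv2.resize(b,(400,300),interpolation=2)]))
E
```

```text
t: 13.3
eef_pos: [497.4, 44.4, 142.0]
tcp_rot: [3.142, -0.0, 2.172]
ft_force: [0.6, -0.7, 0.6]
opening: 0.998
grip_force: 0.0
t: 14.55
eef_pos: [602.6, -109.4, 175.8]
tcp_rot: [-3.141, -0.001, 2.172]
ft_force: [0.1, 0.6, 0.3]
opening: 1.005
grip_force: 0.0
t 14.55 [ 602.6 -109.4  175.8] units [-0.037  0.014  1.464] turn -0.01 f [0.1 0.6 0.3] op 1.005
[([344, 225, 19, 55, 931], array([-97.4, -25.4])), ([279, 227, 20, 54, 904], array([-98. ,  22.2]))]
0.98 226 258 260 277
0.65 237 271 239 257
0.63 299 317 287 299
0.58 268 307 260 279
nested expect [302.30951327 269.4785795 ] [272.5182833  268.68587762] w grip [255.42083526 318.51831803]
```

View pics/w5.png

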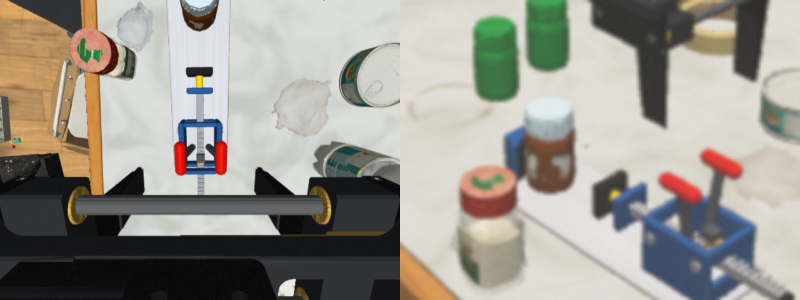

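```bash
cat > pad.py <<'E'
from m import *
q=(547.84,-28.22,2.1724)
def W(x,y,z): c,s_=np.cos(q[2]),np.sin(q[2]); return [q[0]+c*x-s_*y,q[1]+s_*x+c*y,z]
def inv(X): d=np.array(X[:2])-q[:2]; c,s=np.cos(q[2]),np.sin(q[2]); return np.round([d@[c,s],d@[-s,c]],1)
def alongx(p,rc,z): # clamp x at y=0,z closest to pixel
    xs=np.arange(-40,110,.25);P=np.array([proj(p,W(x,0,z)) for x in xs]);return xs[np.argmin(((P-rc)**2).sum(1))]
def measure():
    ps={n:shot(n) for n in('side','wrist','top')}
    for n,p in ps.items():
        for nm,z in(('pad_face',35),('pad',34),('jaw',34)):
            f=eyes.spot_point if nm=='pad_face' else eyes.boxes_of
            for r in f(nm,p)[:1]: print(n,nm,round(r['score'],2),np.round(r['centre'],1),alongx(p,r['centre'],z),end=' | ')
        H=hsv(p);m=((H[...,0]>20)&(H[...,0]<34)&(H[...,1]>160)&(H[...,2]>100)).astype(np.uint8)
        nn,l,st,ce=cv2.connectedComponentsWithStats(m)
        for i in range(1,nn):
            x=alongx(p,ce[i][::-1],35)
            if st[i,4]>3 and np.linalg.norm(proj(p,W(x,0,35))-ce[i][::-1])<8 and -39<x<100: print('yellow',st[i,4],st[i,:4],x,end=' ')
        print()
    return ps
E
python3 - <<'E'
from pad import *
ps=measure()
for n in('side','top'):
  for nm in('water_bottle','tin_c'):
    for r in eyes.spot_point(nm,ps[n])[:1]: print(n,nm,round(r['score'],2),inv(atz(ps[n],r['centre'],0)))
E
```

```text
side pad_face 0.53 [303.  291.1] 16.25 | side pad 0.63 [307.2 288.9] 15.75 | side jaw 0.6 [315.9 304.1] -31.0 | yellow 6 [294 306   3   3] 1.75 
wrist pad_face 0.72 [107.2 319.6] 13.0 | wrist pad 0.9 [120.4 316.8] 2.25 | wrist jaw 0.66 [151.3 317.9] -23.75 | yellow 193 [313 122  11  19] -6.5 
top pad_face 0.6 [293.2 417.8] 9.5 | top pad 0.22 [272.4 470.8] -40.0 | top jaw 0.61 [281.3 428.1] -24.25 | yellow 23 [421 285   7   6] -8.75 
side water_bottle 0.94 [-122.1 -241.6]
side tin_c 0.67 [   7.8 -265.9]
top water_bottle 0.8 [-128.8 -220.9]
top tin_c 0.81 [   3.5 -251. ]
```

```bash
python3 -m inch '[[[0,0.03,0],0,-1],[[0,0,0.2],0,-1],[[0,0,0.3],0,-1],[[0,0,0.3],0,-1],[[0,0,0.3],0,-1],[[0,0,0.2],0,-1],[[0,0,0.1],0,-1],[[0,0,0.06],0,-1],[[0,0,0],0,-1],[[0,0,0],0,-1]]'; python3 -m inch '[[[0,0,0],0,-0.6],[[0,0,0],0,-0.4],[[0,0,0],0,-0.3],[[0,0,0],0,-0.2],[[0,0,0],0,-0.1],[[0,0,0],0,0],[[0,0,0],0,0.1],[[0,0,0],0,0.2],[[0,0,0],0,0.26],[[0,0,0],0,0.26]]';python3 - <<'E'
from pad import *
ps=measure();s=env.state();print(s['opening']*95,s['grip_force'])
E
```

```text
t: 16.75
eef_pos: [604.4, -108.0, 89.7]
tcp_rot: [3.141, 0.001, 2.172]
ft_force: [-0.0, -0.0, -0.1]
opening: 0.996
grip_force: 0.0
t: 18.0
eef_pos: [604.0, -108.6, 90.5]
tcp_rot: [-3.141, 0.001, 2.173]
ft_force: [-6.8, -3.5, 12.5]
opening: 0.373
grip_force: 10.3
side pad_face 0.68 [301.1 286.3] 30.25 | side pad 0.46 [303.5 282.8] 35.5 | side jaw 0.93 [311.1 295.7] -5.5 | 
wrist pad_face 0.76 [ 53.7 316.5] 30.5 | wrist pad 0.61 [ 67.4 316.5] 23.25 | wrist jaw 0.92 [112.3 316.7] -2.5 | yellow 405 [308  73  16  27] 12.75 
top pad_face 0.45 [300.9 411.3] 31.0 | top pad 0.44 [296.2 412.8] 22.25 | top jaw 0.95 [289.  420.8] -1.25 | yellow 25 [415 290   6   7] 9.75 
35.04561600329104 10.261721983551979
```

```bash
python3 -m inch '[[[0,0,0],0,0],[[0,0,0],0,-0.3],[[0,0,0],0,-0.45],[[0,0,0],0,-0.45],[[0,0,0],0,-0.2],[[0,0,0],0,0],[[0,0,0],0,0.1],[[0,0,0],0,0.2],[[0,0,0],0,0.26],[[0,0,0],0,0.26]]';python3 - <<'E'
from pad import *
ps=measure();s=env.state();print(s['opening']*95,s['grip_force'])
E
```

```text
t: 19.85
eef_pos: [603.9, -108.5, 90.5]
tcp_rot: [-3.141, 0.001, 2.173]
ft_force: [-8.3, -4.5, 12.7]
opening: 0.373
grip_force: 10.3
side pad_face 0.61 [296.3 283.7] 43.5 | side pad 0.71 [300.8 279. ] 48.75 | side jaw 0.64 [306.3 291.1] 12.0 | yellow 4 [284 300   3   2] 34.25 
wrist pad_face 0.95 [ 30.  316.9] 43.25 | wrist pad 0.6 [ 40.5 315.9] 38.0 | yellow 404 [308  47  16  27] 27.25 
top pad_face 0.69 [303.5 407. ] 42.0 | top pad 0.52 [343.7 446. ] 19.25 | top jaw 0.69 [288.8 414. ] 11.0 | yellow 24 [409 294   7   6] 24.0 
35.43350010713585 10.246106833219528
```

```bash
python3 -m inch '[[[0,0,0],0,0],[[0,0,0],0,-0.3],[[0,0,0],0,-0.45],[[0,0,0],0,-0.45],[[0,0,0],0,-0.2],[[0,0,0],0,0],[[0,0,0],0,0.1],[[0,0,0],0,0.2],[[0,0,0],0,0.26],[[0,0,0],0,0.26]]';python3 - <<'E'
from pad import *
ps=measure();s=env.state();print(s['opening']*95,s['grip_force'])
w=ps['wrist'];a=np.asarray(w['pixels'])[0:150,220:420][...,::-1]
s=ps['side'];b=np.asarray(s['pixels'])[255:335,240:340][...,::-1]
cv2.imwrite('pics/w6.png',np.hstack([cv2.resize(a,(400,300),interpolation=2),cv2.resize(b,(375,300),interpolation=2)]))
E
```

```text
t: 21.7
eef_pos: [603.9, -108.5, 90.5]
tcp_rot: [-3.141, 0.001, 2.173]
ft_force: [-7.9, -4.3, 12.2]
opening: 0.374
grip_force: 10.3
side pad_face 0.52 [296.1 281.4] 49.25 | side pad 0.7 [300.  275.5] 58.5 | side jaw 0.65 [305.6 289.6] 16.5 | 
wrist pad_face 0.85 [1.000e-01 3.157e+02] 58.75 | wrist pad 0.97 [ 14.7 315.5] 51.75 | wrist jaw 0.73 [ 63.6 315.8] 25.5 | yellow 425 [307  20  17  27] 41.5 
top pad_face 0.68 [307.2 401.4] 56.75 | top pad 0.68 [301.6 403.8] 45.5 | top jaw 0.86 [291.2 413. ] 15.75 | yellow 26 [404 297   7   7] 38.25 
35.45159495792203 10.249715074896812
```

View pics/w6.png

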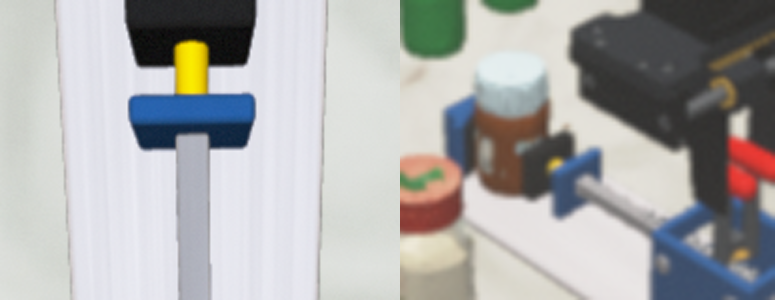

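The wrist view shows the plunger gap at its full 27 px, so the pad is still free. The side view shows the pad just short of the upright bottle. The next pump will be partial.

```bash
python3 -m inch '[[[0,0,0],0,0],[[0,0,0],0,-0.3],[[0,0,0],0,-0.45],[[0,0,0],0,-0.45],[[0,0,0],0,-0.2],[[0,0,0],0,-0.1],[[0,0,0],0,0],[[0,0,0],0,0.05],[[0,0,0],0,0.1],[[0,0,0],0,0.1]]';python3 - <<'E'
from pad import *
ps=measure();s=env.state();print(s['opening']*95,s['grip_force'])
E
```

```text
t: 23.55
eef_pos: [603.8, -108.4, 90.7]
tcp_rot: [-3.141, 0.001, 2.173]
ft_force: [-8.2, -2.9, 14.6]
opening: 0.452
grip_force: 11.1
side pad_face 0.68 [291.6 275.3] 71.25 | side pad 0.69 [297.2 273.2] 68.25 | side jaw 0.78 [304.1 283.4] 33.25 | 
wrist pad 0.96 [  7.5 311.5] 55.5 | wrist jaw 0.78 [ 61.2 317.5] 27.0 | yellow 378 [307   6  17  24] 50.0 
top pad_face 0.47 [310.1 398.8] 65.25 | top pad 0.47 [300.6 401.3] 49.0 | top jaw 0.91 [292.8 412.2] 19.25 | yellow 24 [401 299   7   7] 46.0 
42.79957151856836 11.086532101035118
```

```bash
python3 -m inch '[[[0,0,0],0,0.12],[[0,0,0],0,0.14],[[0,0,0],0,0.16],[[0,0,0],0,0.18],[[0,0,0],0,0.2],[[0,0,0],0,0.2],[[0,0,0],0,0.2],[[0,0,0],0,0.2],[[0,0,0],0,0.2],[[0,0,0],0,0.2]]';python3 - <<'E'
from pad import *
ps=measure();s=env.state();print(s['opening']*95,s['grip_force'])
w=ps['wrist'];a=np.asarray(w['pixels'])[0:150,220:420][...,::-1]
s=ps['side'];b=np.asarray(s['pixels'])[255:335,240:340][...,::-1]
cv2.imwrite('pics/w7.png',np.hstack([cv2.resize(a,(400,300),interpolation=2),cv2.resize(b,(375,300),interpolation=2)]))
E
```

```text
t: 25.4
eef_pos: [603.9, -108.5, 90.8]
tcp_rot: [-3.141, 0.001, 2.173]
ft_force: [-8.7, -4.8, 15.5]
opening: 0.401
grip_force: 11.9
side pad_face 0.46 [295.7 273.9] 68.25 | side pad 0.59 [296.1 272. ] 73.0 | side jaw 0.73 [305.6 285.4] 26.25 | 
wrist pad 0.89 [  6.9 312.9] 55.75 | wrist jaw 0.88 [ 59.4 316.6] 28.0 | yellow 299 [307   4  17  19] 52.25 
top pad_face 0.5 [308.3 398.7] 63.25 | top pad 0.55 [300.6 400.1] 51.0 | top jaw 0.69 [290.8 416.4] 9.0 | yellow 19 [401 300   6   6] 48.25 
38.01513559381012 11.946938931941986
```

View pics/w7.png

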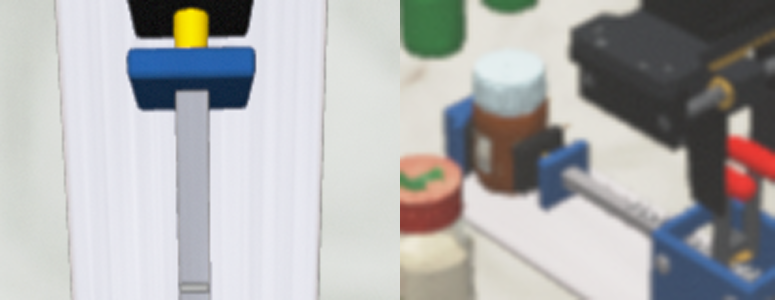

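```bash
python3 -m inch '[[[0,0,0],0,0.21],[[0,0,0],0,0.22],[[0,0,0],0,0.23],[[0,0,0],0,0.24],[[0,0,0],0,0.25],[[0,0,0],0,0.26],[[0,0,0],0,0.26],[[0,0,0],0,0.26],[[0,0,0],0,0.26],[[0,0,0],0,0.26]]';python3 - <<'E'
from pad import *
ps=measure();s=env.state();print(s['opening']*95,s['grip_force'])
for r in eyes.cut_out('pill_bottle',ps['side']): rr,cc=np.nonzero(r['mask']);print(round(r['score'],2),rr.min(),rr.max(),cc.min(),cc.max())
E
```

```text
t: 27.25
eef_pos: [603.9, -108.5, 90.9]
tcp_rot: [-3.141, 0.001, 2.173]
ft_force: [-9.4, -3.9, 16.7]
opening: 0.371
grip_force: 12.7
side jaw 0.61 [302.3 283.7] 35.25 | 
wrist pad 0.95 [  5.2 314.3] 56.75 | wrist jaw 0.71 [ 62.7 316.9] 26.25 | yellow 250 [307   4  17  16] 53.0 
top pad_face 0.65 [308.9 397.4] 66.25 | top pad 0.46 [303.1 404. ] 47.0 | top jaw 0.86 [293.3 409.9] 24.0 | yellow 15 [401 301   5   5] 49.5 
35.5665204747708 12.674058973789215
0.91 268 306 259 279
0.89 236 270 239 257
0.77 226 258 260 277
0.69 288 305 270 283
```

The plunger gap is about 9.5 mm, so the pad is pushed in about 6.5 mm. The bottle is upright and in place, so I'm handing in.

```bash
python3 -c "from cell import env; print(env.job_done())"
```

```text
the job is handed in; nothing more can be done
None
```

The pill bottle stands upright at the V jaw and I handed the job in at about 27 s, with the handles still held squeezed and the pad pushed in about 6.5 mm (about 3.9 N), both estimated from the plunger gap; no verdict came back.

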